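# Clear up the knocked-over vials

### The arm

A 6-joint arm with a two-finger parallel gripper is mounted at the origin on a cart in front of the work surface, level with it; the furniture and walls round the work are solid. World frame = base frame: x ahead of the robot, y to its left, z up, the work surface at z = 0. Lengths are in m, angles in rad, forces in N, time in s.
With the tool pointing down it reaches from about 0.25 to 0.775 m from the base axis. Payload 4 kg.
Tool frame: the origin (TCP) lies at the very end of the fingers, on their centre line; the grasp point (between the pads) lies 19 mm behind it; z points along the fingers, y is the direction in which the jaws open and shut (so a half turn about z gives the same grasp; the last joint's range is limited). The gripper opens to 94 mm and grips with 3 to 60 N. Pads are 16 mm wide; open, the fingers measure 119 mm over their backs; the gripper's body (75 mm by 177 mm) begins 78 mm behind the grasp point.
Start: joints at [-1.419, 0.087, 1.371, -0, 1.684, -0.103], TCP at [0.139, -0.532, 0.206] pointing down, gripper open.
Joint ranges: [-3.1, 3.1], [-0.76, 2.03], [0.27, 2.55], [-1.08, 4.22], [0.17, 2.65], [-2.57, 2.57]. Speed limits (rad/s): [2.79, 2.79, 3.14, 3.14, 3.14, 3.14].

### API

Orientations are given as [roll, pitch, yaw] about the fixed x, y, z axes, in that order (R = Rz(yaw) Ry(pitch) Rx(roll)).
In Python, from bench import robot, cams, models gives the robot as it stands.
- The arm moves only by the tool step_arm, never from a script. Its argument "series" is a list of rows, each a list of 5 numbers: the gripper command: -1 is shut, 1 is fully open, values between are in proportion, then the shift along the tool's x, y, z in mm, then the turn about the tool's z in degrees. A call has 1 to 20 rows; each row is the pose to reach, as a shift and turn from the pose commanded when the call began, along the tool's axes at that moment; what a row does not reach only later rows make up. A row lasts 1/8 s, in which the tool goes at most 62.5 mm and 10.7 degrees, less where a joint would pass 70% of its speed; a pose out of reach is approached as far as the arm can. A call with a gripper value outside its range is refused whole. The fingers move at their own pace and stop on an object; the grip force is fixed at half the most. Time passes only in rows, so rows that repeat a pose let the fingers close. It gives the time, the measured TCP pose, the force and the opening at its end, in the units of the state.
- robot.get_obs(): the state, without advancing time (a new reading comes with each control period).
- cams.snapshot(name): name is "side" or "top"; returns a dict with "pixels" (384x512x3 uint8, red, green, blue), "fov_y" (degrees; the focal length in pixels is half the picture's height over the tangent of half this angle, whatever the lens; pixels are square), "cx", "cy" (the principal point, pixels), "R" (3x3) and "t" (3): a world point X has camera coordinates R X + t. Camera axes: x right, y down, z forward; pixel columns grow to the right and rows downward; lengths in m; the calibration is good to about 2 mm. A picture is of the moment at which its call begins. There is no depth.
- robot.close_job(): hands the job in, once; it reports no verdict.
Trained networks look in a picture, given as the dict that the camera call returned (one of the last four; its "shot" number tells which), for a name from the list of things; names that differ only in an ending like _2 or _b are one class to them, and where a whole thing is asked for, a point or a joint stands for the part that bears it (a point fixed in the world has none). Each returns a list of dicts, best first, with "p" (0 to 1); they miss things now and then, are a little off and sometimes report something else, mostly with a low value. They report only what shows in the picture. A call takes as long as a camera call. They do not tell look-alikes from the thing itself.
- models.find_in(picture, label): "position" ([x, y, z] in m, in world coordinates, good to about 4 mm: the middle of the surface that is visible of it).
- models.pinpoint(picture, label): "position" ([x, y, z] in m, in world coordinates, good to about 4 mm: a listed point, or the origin of a listed thing).
The state is a dict: "time": time; "joint_positions": joint angles; "qvel": joint speeds; "joint_torque": joint torques, N m; "tool_pos": TCP position; "ee_rot": TCP orientation; "wrist_force": force on the tool from outside, world axes, zero at the start; "wrist_torque": the same for the moment, N m; "width": finger opening in m.
Only numpy, scipy, OpenCV 4.12 (cv2) and the standard library are available. Lean on these libraries where they do the work, as an engineer would, in place of code of your own. Each camera call takes 0.05 s, during which the arm holds its last target. There are 200 camera calls.

### The job

Someone has knocked into the vials. Stand the sound, corked vial that lies on the bench upright on the grey slab, wholly on it and in front of or beside the two that still stand there, and get rid of the broken vial by pushing the green sprung flap of the glass bin down and dropping it through, so that the flap shuts again behind it. Set the sound vial down rather than dropping it, and leave the standing vials and everything else on the bench where they are.

Things in the scene. Friction and masses are not known exactly. Their poses are not given: they have to be found in the camera images.
- fallen_vial: sound brown glass vial with a cork, 29 mm in diameter, 68 mm tall with the cork (straight hard body to 58 mm; the cork above that is no place to grip), 50 g nominal. Origin: centre of its flat foot; own z axis runs from foot to cork. The knocked-over one: it lies on its side on the bench top, cork more or less toward the robot's right.
- vial_up1: sound brown glass vial with a cork, 29 mm in diameter, 68 mm tall with the cork (straight hard body to 58 mm; the cork above that is no place to grip), 50 g nominal. Origin: centre of its flat foot; own z axis runs from foot to cork. At the start it already stands upright on the slab, toward its far edge; it is to be left there.
- vial_up2: sound brown glass vial with a cork, 29 mm in diameter, 68 mm tall with the cork (straight hard body to 58 mm; the cork above that is no place to grip), 50 g nominal. Origin: centre of its flat foot; own z axis runs from foot to cork. At the start it already stands upright on the slab, toward its far edge; it is to be left there.
- broken_vial: the broken vial: a brown glass stump with a paper band and a jagged, open top, no neck and no cork; 29 mm in diameter, 46 mm long (hard cylinder of 42 mm), 30 g nominal. It lies on its side on the bench top. Origin: centre of its flat foot; own z axis runs from the foot to the broken end.
- slab: flat grey slab fixed on the bench, 100 mm (own x) by 150 mm (own y), 10 mm thick; origin: centre of its underside. It lies left or right on the bench. (The room's wall shelf hangs over the back of the bench: underside 0.61 m above the bench, front edge at x = 0.60 m, from the right end to y = +0.18 m.)
- glass_bin: grey bin for broken glass, fixed, 120 (own x) by 140 (own y) by 120 mm high; origin: centre of its underside. Its flat lid has a centred slot, 76 (own x) by 110 mm (own y), closed by a green flap. It stands on the other side of the bench from the slab. (The room's bench vice, 81 mm high, is bolted at x = 0.22 to 0.35, y = -0.27 to -0.17 m.)
- flap_mid (a point): centre of the bin's slot, level with the top of the lid, 120 mm above the bench; axes as the bin's
- flap (a joint): the green sprung flap, 72 by 106 mm, hinged along the slot's edge on the bin's own +x side; 0 = shut and level, grows to 1.3 rad as it is pushed down into the bin; a spring shuts it (0.045 N m at 0, 0.084 N m at 1.3 rad: about 1 to 3 N pressed at the middle); a vial laid on it does not fall through by itself
- loupe: black eye loupe, 35 mm in diameter, 26 mm high, standing on the bench (bystander); origin: centre of its underside
- brass_weight: brass weight with a knob, 25 mm in diameter, 21 mm high (bystander); origin: centre of its underside
- beaker: steel beaker standing upright, 71 mm in diameter, 73 mm high (bystander); origin: centre of its underside
- steel_block: square steel block, 62 by 62 mm, 23 mm high (bystander); origin: centre of its underside
Not all that is in view belongs to the job. Leave any pink look-alike of the vial_up1 alone.

How it is judged:
At the end, for the whole second after the job is handed in: The fallen sound vial and the two that stood there all stand upright (within 0.12 rad) and still on the slab, their foot centres at least 10 mm inside its edges; the broken vial lies at rest inside the glass bin and the flap is shut (under 0.12 rad) (angle between each of fallen_vial, vial_up1, vial_up2's own z axis and vertical below 0.12 rad and x of fallen_vial in the frame of slab between -0.04 and 0.04 m and y of fallen_vial in the frame of slab between -0.065 and 0.065 m and z of fallen_vial in the frame of slab between 0.006 and 0.015 m and linear speed of each of fallen_vial, vial_up1, vial_up2 below 0.03 m/s and x of vial_up1 in the frame of slab between -0.04 and 0.04 m and y of vial_up1 in the frame of slab between -0.065 and 0.065 m and z of vial_up1 in the frame of slab between 0.006 and 0.015 m and x of vial_up2 in the frame of slab between -0.04 and 0.04 m and y of vial_up2 in the frame of slab between -0.065 and 0.065 m and z of vial_up2 in the frame of slab between 0.006 and 0.015 m and x of broken_vial in the frame of glass_bin between -0.06 and 0.06 m and y of broken_vial in the frame of glass_bin between -0.07 and 0.07 m and z of broken_vial in the frame of glass_bin between 0 and 0.075 m and value of joint flap below 0.12 rad and linear speed of broken_vial below 0.05 m/s); the robot touches nothing.
It fails at once if a bystander (loupe, brass weight, beaker or steel block) is shoved more than 30 mm from its place (distance of any of loupe, brass_weight, beaker, steel_block from where it was at the start of the episode above 0.03 m).
It fails at once if a vial that was already standing is shoved more than 15 mm or tipped (distance of any of vial_up1, vial_up2 from where it was at the start of the episode above 0.015 m or angle between any of vial_up1, vial_up2's own z axis and vertical above 0.5 rad).
It fails at once if the sound vial is dropped: it moves faster than 1.2 m/s (linear speed of fallen_vial above 1.2 m/s).
It also fails if it takes over 67 s, if anything falls off the work surface, if the arm or the gripper's body presses on something with over 40 N, if the wrist force passes 120 N, or if a joint passes its speed limit or range.

## Working session

There is one attempt and no reset: what is moved stays moved. The work goes in short steps, Python scripts to look and compute and a tool call to move; the robot and the scene stay as the last step left them, time stands still between calls to the robot, and variables do not carry over. Pictures are saved under pics/ and viewed, about 8 in all and at most 12, crops included, and the job is handed in when it is done.

Besides the shell and the picture viewer there is one more tool, called after "Request:" by a JSON object that holds its "name" and its "arguments", one argument or row to a line. step_arm: Moves the arm, as the interface text tells. Its arguments: {"type":"object","properties":{"series":{"type":"array","items":{"type":"array","items":{"type":"number"}}}},"required":["series"]}

```bash
mkdir -p pics; ls
cat > h.py <<'E'
import numpy as np,cv2
from bench import robot,cams,models
def save(p,n): cv2.imwrite('pics/'+n+'.png',cv2.cvtColor(p['pixels'],cv2.COLOR_RGB2BGR))
def K(p):
    f=p['pixels'].shape[0]/2/np.tan(np.radians(p['fov_y'])/2); return np.array([[f,0,p['cx']],[0,f,p['cy']],[0,0,1]])
def proj(p,X):
    c=np.array(p['R'])@np.array(X)+np.array(p['t']); u=K(p)@c; return u[:2]/u[2]
def ray(p,uv):
    R=np.array(p['R']);d=R.T@np.linalg.inv(K(p))@np.array([uv[0],uv[1],1.]); return -R.T@np.array(p['t']),d
def onz(p,uv,z):
    o,d=ray(p,uv); return o+d*(z-o[2])/d[2]
def tri(p,a,q,b):
    P=K(p)@np.c_[p['R'],p['t']];Q=K(q)@np.c_[q['R'],q['t']]
    X=cv2.triangulatePoints(P,Q,np.array(a,float),np.array(b,float)); return (X[:3]/X[3]).ravel()
E
python3 - <<'E'
from h import *
s=cams.snapshot('side');t=cams.snapshot('top');save(s,'s0');save(t,'t0')
print(-np.array(s['R']).T@s['t'],-np.array(t['R']).T@t['t'],s['fov_y'],t['fov_y'])
for n in ['fallen_vial','broken_vial','slab','glass_bin','flap_mid','flap','loupe','brass_weight','beaker','steel_block']:
    for nm,p in(('s',s),('t',t)):
        for fn in('pinpoint','find_in'):
            r=getattr(models,fn)(p,n)
            print(n,nm,fn,[(np.round(d['position'],3).tolist(),round(d['p'],2),np.round(proj(p,d['position'])).tolist()) for d in r[:5]])
o=robot.get_obs();print(o)
E
```

```text
pics
[ 0.54520175 -0.85860791  0.48871871] [ 0.45959925 -0.00948569  1.08427232] 55.77945718415974 56.830289764747725
fallen_vial s pinpoint [([0.475, 0.161, 0.014], 0.5, [238.0, 202.0])]
fallen_vial s find_in [([0.486, 0.123, 0.021], 0.42, [241.0, 205.0])]
fallen_vial t pinpoint [([0.476, 0.165, 0.014], 0.55, [204.0, 212.0])]
fallen_vial t find_in [([0.491, 0.138, 0.024], 0.77, [212.0, 207.0])]
broken_vial s pinpoint [([0.453, -0.081, 0.014], 0.44, [224.0, 243.0])]
broken_vial s find_in [([0.554, -0.286, 0.044], 0.7, [266.0, 285.0]), ([0.456, -0.11, 0.021], 0.66, [224.0, 247.0])]
broken_vial t pinpoint [([0.455, -0.083, 0.016], 0.53, [286.0, 217.0])]
broken_vial t find_in []
slab s pinpoint [([0.528, -0.311, -0.001], 0.89, [253.0, 312.0])]
slab s find_in [([0.516, -0.332, 0.009], 0.77, [246.0, 316.0])]
slab t pinpoint [([0.53, -0.313, 0.002], 0.83, [361.0, 192.0])]
slab t find_in [([0.522, -0.309, 0.012], 0.76, [361.0, 194.0])]
glass_bin s pinpoint [([0.543, 0.325, 0.001], 0.93, [260.0, 186.0])]
glass_bin s find_in [([0.538, 0.258, 0.079], 0.68, [259.0, 171.0])]
glass_bin t pinpoint [([0.54, 0.328, -0.002], 0.7, [152.0, 192.0])]
glass_bin t find_in [([0.534, 0.314, 0.117], 0.8, [143.0, 191.0])]
flap_mid s pinpoint [([0.536, 0.325, 0.124], 0.63, [258.0, 152.0])]
flap_mid s find_in [([0.534, 0.255, 0.082], 0.8, [258.0, 171.0])]
flap_mid t pinpoint [([0.536, 0.325, 0.119], 0.91, [139.0, 190.0])]
flap_mid t find_in [([0.53, 0.312, 0.12], 0.93, [144.0, 192.0])]Traceback (most recent call last):
  File "<stdin>", line 7, in <module>
ValueError: it knows: beaker, brass_weight, broken_vial, fallen_vial, flap_mid, glass_bin, loupe, slab, steel_block, vial_up
```

Run:
```python
from h import *
s=cams.snapshot('side');t=cams.snapshot('top')
for n in ['vial_up','loupe','brass_weight','beaker','steel_block']:
    for nm,p in(('s',s),('t',t)):
            r=models.pinpoint(p,n)
            print(n,nm,[(np.round(d['position'],3).tolist(),round(d['p'],2),np.round(proj(p,d['position'])).tolist()) for d in r[:5]])
o=robot.get_obs();print(o['ee_rot'],o['tool_pos'],o['width'],o['time'],o['wrist_force'])
a=cv2.imread('pics/t0.png')
cv2.imwrite('pics/t0b.png',cv2.resize(a[120:300,90:440],(800,411),interpolation=cv2.INTER_CUBIC))
a=cv2.imread('pics/s0.png')
cv2.imwrite('pics/s0b.png',cv2.resize(a[100:384,100:400],(634,600),interpolation=cv2.INTER_CUBIC))
```

```text
vial_up s [([0.558, -0.271, 0.008], 0.91, [268.0, 295.0]), ([0.55, -0.373, 0.006], 0.63, [264.0, 333.0]), ([0.396, -0.32, -0.0], 0.59, [183.0, 315.0])]
vial_up t [([0.555, -0.276, 0.011], 0.67, [349.0, 183.0]), ([0.392, -0.317, -0.001], 0.67, [364.0, 237.0]), ([0.548, -0.368, 0.01], 0.66, [380.0, 185.0]), ([0.694, 0.138, -0.004], 0.63, [213.0, 142.0])]
loupe s [([0.66, -0.054, 0.002], 0.71, [306.0, 242.0]), ([0.556, -0.273, 0.007], 0.37, [267.0, 296.0])]
loupe t [([0.657, -0.056, 0.004], 0.61, [276.0, 152.0])]
brass_weight s [([0.659, 0.047, -0.003], 0.47, [301.0, 224.0])]
brass_weight t [([0.659, 0.043, -0.001], 0.61, [244.0, 152.0])]
beaker s [([0.687, 0.138, -0.0], 0.95, [307.0, 209.0])]
beaker t [([0.69, 0.138, -0.002], 0.63, [213.0, 143.0])]
steel_block s [([0.667, -0.141, -0.003], 0.86, [313.0, 262.0])]
steel_block t [([0.665, -0.141, 0.002], 0.72, [303.0, 149.0])]
[3.14150758e+00 3.69171016e-05 2.54778792e-01] [ 0.13859418 -0.53227515  0.20550641] 0.09435330587261244 1.7 [-0.02877286  0.11070607 -0.61735222]
```

View pics/t0b.png

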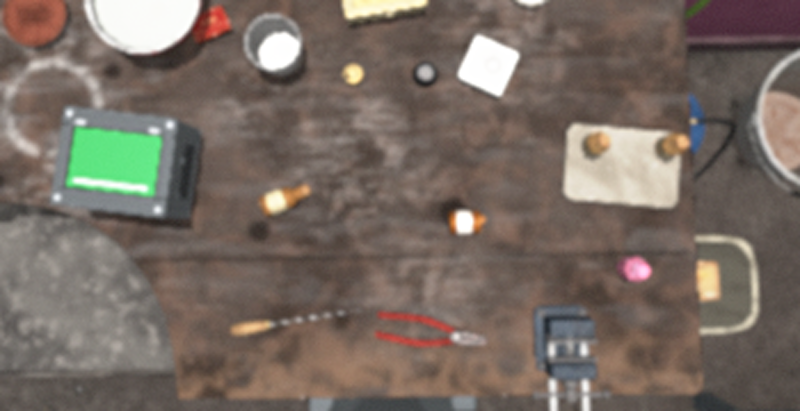

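View pics/s0b.png

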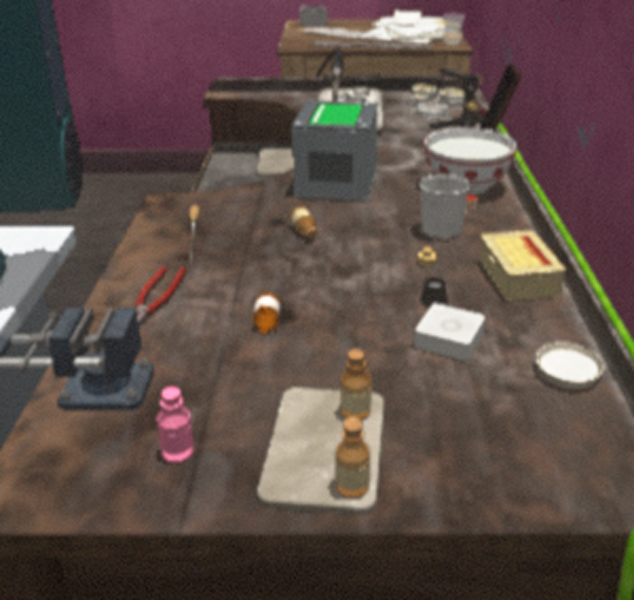

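Run:
```python
from h import *
a=cv2.imread('pics/t0.png');b=cv2.imread('pics/s0.png')
def crop(im,u,v,w,h,k): return cv2.resize(im[v:v+h,u:u+w],(w*k,h*k),interpolation=cv2.INTER_CUBIC)
A=np.hstack([crop(a,195,190,40,30,10),crop(a,275,200,40,30,10)])
B=np.hstack([crop(a,108,160,80,60,5),crop(b,230,140,50,37,8)[:300]])
cv2.imwrite('pics/z.png',np.vstack([A,B]))
```

```text
Traceback (most recent call last):
ValueError: all the input array dimensions except for the concatenation axis must match exactly, but along dimension 0, the array at index 0 has size 300 and the array at index 1 has size 296
```

Run:
```python
from h import *
a=cv2.imread('pics/t0.png');b=cv2.imread('pics/s0.png')
def crop(im,u,v,w,h,k): return cv2.resize(im[v:v+h,u:u+w],(w*k,h*k),interpolation=cv2.INTER_CUBIC)
A=np.hstack([crop(a,195,190,40,30,10),crop(a,275,200,40,30,10)])
B=np.hstack([crop(a,108,160,80,60,5),crop(b,230,140,50,38,8)[:300]])
cv2.imwrite('pics/z.png',np.vstack([A,B]))
```

```text
(no output)
```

View pics/z.png

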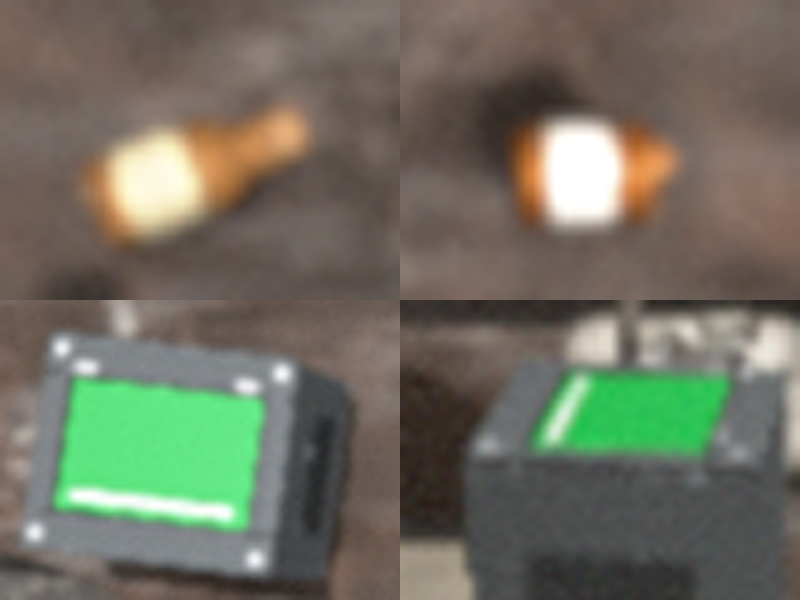

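The crops show the fallen vial's foot at about px (204.5, 210) and its cork at (224.5, 202.5). The broken stump's foot is at (286.5, 217) and its jagged end at (302.5, 216). The bin's hinge tabs are on the far side and the flap's free edge is at the front.

```bash
cat >> h.py <<'E'
def px(U,V,u0,v0,k): return (u0+(U+.5)/k-.5, v0+(V+.5)/k-.5)
E
python3 - <<'E'
from h import *
t=cams.snapshot('top')
A=lambda U,V:px(U,V,195,190,10); B=lambda U,V:px(U-400,V,275,200,10); C=lambda U,V:px(U,V-300,108,160,5)
def pr(n,a,b):
    d=b-a;print(n,a.round(4),b.round(4),'len',np.linalg.norm(d[:2]).round(4),'ang',np.degrees(np.arctan2(d[1],d[0])).round(1))
pr('fallen',onz(t,A(103,203),.0145),onz(t,A(303,128),.0145))
pr('broken',onz(t,B(517,174),.0145),onz(t,B(678,163),.0145))
pr('bin front',onz(t,C(25,545),.12),onz(t,C(270,578),.12))
pr('bin back',onz(t,C(50,333),.12),onz(t,C(298,362),.12))
pr('screws f',onz(t,C(34,532),.12),onz(t,C(256,560),.12))
pr('screws b',onz(t,C(62,348),.12),onz(t,C(283,373),.12))
# side refinement of vial by network over several shots
for n in['fallen_vial','broken_vial','flap_mid','slab']:
    L=[]
    for k in range(4):
        for c in('side','top'):
            p=cams.snapshot(c);r=models.pinpoint(p,n)
            if r: L.append(r[0]['position'])
    print(n,np.median(L,0).round(4),np.std(L,0).round(4))
E
```

```text
fallen [0.4816 0.1611 0.0145] [0.5032 0.1005 0.0145] len 0.0644 ang -70.3
broken [ 0.4566 -0.0836  0.0145] [ 0.4591 -0.1319  0.0145] len 0.0483 ang -87.0
bin front [0.4867 0.3971 0.12  ] [0.4667 0.2623 0.12  ] len 0.1362 ang -98.4
bin back [0.6034 0.3854 0.12  ] [0.5849 0.2477 0.12  ] len 0.1389 ang -97.7
screws f [0.4937 0.3922 0.12  ] [0.4766 0.2701 0.12  ] len 0.1234 ang -98.0
screws b [0.5949 0.3786 0.12  ] [0.5789 0.256  0.12  ] len 0.1236 ang -97.4
fallen_vial [0.4797 0.1634 0.0136] [0.0018 0.0029 0.0014]
broken_vial [ 0.4572 -0.0829  0.0146] [0.0703 0.1386 0.0367]
flap_mid [0.5353 0.3239 0.1208] [0.0015 0.0017 0.0021]
slab [ 0.53   -0.3123  0.0011] [0.0017 0.0008 0.0009]
```

```bash
cat >> h.py <<'E'
def rel(*T, frm=None):
    "world targets (x,y,z,yawdeg) -> tool-relative rows from present pose"
    o=robot.get_obs();p=np.array(o['tool_pos']);y=o['ee_rot'][2]
    if frm: p=np.array(frm[:3]);y=np.radians(frm[3])
    R=np.array([[np.cos(y),np.sin(y),0],[np.sin(y),-np.cos(y),0],[0,0,-1]])
    for t in T:
        d=R.T@(np.array(t[:3])-p)*1000; print(d.round(1).tolist(),round(-((t[3]-np.degrees(y)+180)%360-180),1))
E
python3 -c "
from h import *
rel((.458,-.104,.2,93),(.458,-.104,.06,93),(.458,-.104,.004,93))"
```

```text
[417.0, -333.9, 5.5] -78.4
[417.0, -333.9, 145.5] -78.4
[417.0, -333.9, 201.5] -78.4
```

Request:
{"name": "step_arm", "arguments": {
  "series": [
    [1,417,-334,5.5,-78.4],
    [1,417,-334,5.5,-78.4],
    [1,417,-334,5.5,-78.4],
    [1,417,-334,5.5,-78.4],
    [1,417,-334,5.5,-78.4],
    [1,417,-334,5.5,-78.4],
    [1,417,-334,5.5,-78.4],
    [1,417,-334,5.5,-78.4],
    [1,417,-334,5.5,-78.4],
    [1,417,-334,5.5,-78.4],
    [1,417,-334,145,-78.4],
    [1,417,-334,145,-78.4],
    [1,417,-334,145,-78.4],
    [1,417,-334,145,-78.4]
  ]
}}

```text
time: 6.7
tool_pos: [0.4577, -0.1047, 0.0609]
ee_rot: [-3.141, 0.0, 1.622]
wrist_force: [-1.0, 0.1, 0.3]
width: 0.0944
```

Request:
{"name": "step_arm", "arguments": {
  "series": [
    [1,0,0,40,0],
    [1,0,0,57,0],
    [1,0,0,57,0],
    [-1,0,0,57,0],
    [-1,0,0,57,0],
    [-1,0,0,57,0],
    [-1,0,0,57,0],
    [-1,0,0,57,0],
    [-1,0,0,57,0]
  ]
}}

```text
time: 7.82
tool_pos: [0.4579, -0.1039, 0.0034]
ee_rot: [-3.141, 0.0, 1.623]
wrist_force: [-0.0, -0.4, -0.4]
width: 0.0372
```

Request:
{"name": "step_arm", "arguments": {
  "series": [
    [-1,0,0,0,0],
    [-1,0,0,0,0],
    [-1,0,0,-60,0],
    [-1,0,0,-150,0],
    [-1,0,0,-230,0],
    [-1,0,0,-230,0],
    [-1,0,0,-230,0]
  ]
}}

```text
time: 8.7
tool_pos: [0.4601, -0.1047, 0.2384]
ee_rot: [3.133, 0.004, 1.623]
wrist_force: [0.2, 0.4, 0.7]
width: 0.0283
```

Run:
```python
from h import *
p=cams.snapshot('side');save(p,'s1')
u,v=proj(p,robot.get_obs()['tool_pos']);print(u,v)
u,v=int(u),int(v)
im=cv2.imread('pics/s1.png')[max(0,v-50):v+50,u-70:u+70]
cv2.imwrite('pics/s1b.png',cv2.resize(im,None,fx=5,fy=5,interpolation=cv2.INTER_CUBIC))
# place stump: grasp ctr at bin x=-0.010, bin yaw -7.8 ; tool yaw 172.2
c=np.array([.5358,.3241]);ex=np.array([np.cos(np.radians(-7.8)),np.sin(np.radians(-7.8))])
q=c-0.010*ex;print(q)
rel((*q,.23,172.2),(*q,.15,172.2),(*q,.05,172.2))
```

```text
221.3661834889658 161.63021898865475
[0.52589252 0.32545716]
[425.6, 89.5, 5.3] -79.2
[425.6, 89.5, 85.3] -79.2
[425.6, 89.5, 185.3] -79.2
```

View pics/s1b.png

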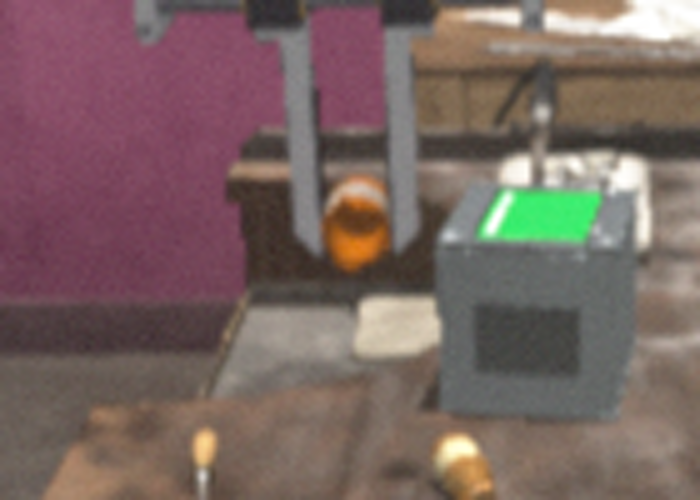

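Request:
{"name": "step_arm", "arguments": {
  "series": [
    [-1,425.6,89.5,5,-79.2],
    [-1,425.6,89.5,5,-79.2],
    [-1,425.6,89.5,5,-79.2],
    [-1,425.6,89.5,5,-79.2],
    [-1,425.6,89.5,5,-79.2],
    [-1,425.6,89.5,5,-79.2],
    [-1,425.6,89.5,5,-79.2],
    [-1,425.6,89.5,5,-79.2],
    [-1,425.6,89.5,5,-79.2],
    [-1,425.6,89.5,5,-79.2],
    [-1,425.6,89.5,85,-79.2],
    [-1,425.6,89.5,85,-79.2],
    [-1,425.6,89.5,85,-79.2]
  ]
}}

```text
time: 10.38
tool_pos: [0.5244, 0.3247, 0.1471]
ee_rot: [-3.139, -0.003, 3.004]
wrist_force: [0.5, -0.2, 1.1]
width: 0.0282
```

Run:
```python
from h import *
p=cams.snapshot('side');q=cams.snapshot('top')
o=robot.get_obs();print(o['tool_pos'],o['ee_rot'])
L=[]
for n,p in(('s2',p),('t2',q)):
    save(p,n);u,v=map(int,proj(p,o['tool_pos']))
    im=cv2.imread(f'pics/{n}.png')[v-40:v+40,u-40:u+40];L.append(cv2.resize(im,None,fx=5,fy=5,interpolation=cv2.INTER_CUBIC))
cv2.imwrite('pics/z2.png',np.hstack(L))
rel((.5259,.3255,.05,172.2))
```

```text
[0.52620647 0.32594348 0.15077053] [3.13971712e+00 2.86188911e-03 3.00472743e+00]
[0.2, -0.5, 100.8] -0.0
```

View pics/z2.png

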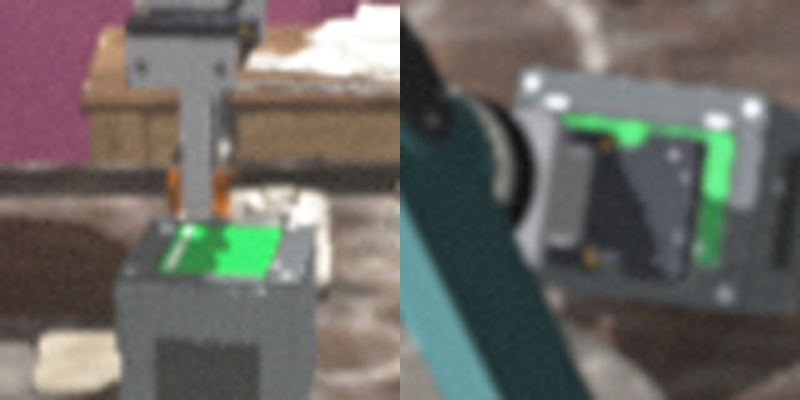

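Request:
{"name": "step_arm", "arguments": {
  "series": [
    [-1,0,0,20,0],
    [-1,0,0,40,0],
    [-1,0,0,60,0],
    [-1,0,0,80,0],
    [-1,0,0,101,0],
    [-1,0,0,101,0],
    [-1,0,0,101,0]
  ]
}}

```text
time: 11.35
tool_pos: [0.5259, 0.3263, 0.0494]
ee_rot: [3.14, 0.002, 3.005]
wrist_force: [-3.0, -0.3, -1.6]
width: 0.0279
```

Request:
{"name": "step_arm", "arguments": {
  "series": [
    [0.3,0,0,0,0],
    [0.3,0,0,0,0],
    [0.3,0,0,0,0],
    [0.3,0,0,0,0],
    [0.3,0,0,0,0],
    [0.3,0,0,0,0],
    [0.3,0,0,-50,0],
    [0.3,0,0,-100,0],
    [0.3,0,0,-150,0],
    [0.3,0,0,-150,0],
    [0.3,0,0,-150,0]
  ]
}}

```text
time: 12.72
tool_pos: [0.5251, 0.3256, 0.1968]
ee_rot: [-3.141, -0.0, 3.005]
wrist_force: [0.2, 0.5, -0.2]
width: 0.0613
```

Run:
```python
from h import *
p=cams.snapshot('side')
o=robot.get_obs();print(o['tool_pos'],o['width'],o['wrist_force'])
save(p,'s3')
im=cv2.imread('pics/s3.png')[100:230,180:340];cv2.imwrite('pics/s3b.png',cv2.resize(im,None,fx=4,fy=4,interpolation=cv2.INTER_CUBIC))
for n in ('broken_vial','fallen_vial'):
  for c in('side','top'):
    q=cams.snapshot(c);print(n,c,[(np.round(d['position'],3).tolist(),round(d['p'],2)) for d in models.pinpoint(q,n)])
ang=np.radians(-70.3);g=np.array([.4806,.1622])+.020*np.array([np.cos(ang),np.sin(ang)])
print(g);rel((*g,.20,109.7),(*g,.06,109.7),(*g,.004,109.7))
```

```text
[0.52453874 0.32536978 0.1955248 ] 0.06097877473151551 [-0.40280098  0.80168149 -0.23599716]
broken_vial side []
broken_vial top []
fallen_vial side [([0.479, 0.162, 0.01], 0.71)]
fallen_vial top [([0.479, 0.164, 0.012], 0.47)]
[0.48734191 0.14337059]
[12.5, -185.7, -3.2] 62.5
[12.5, -185.7, 136.8] 62.5
[12.5, -185.7, 192.8] 62.5
```

View pics/s3b.png

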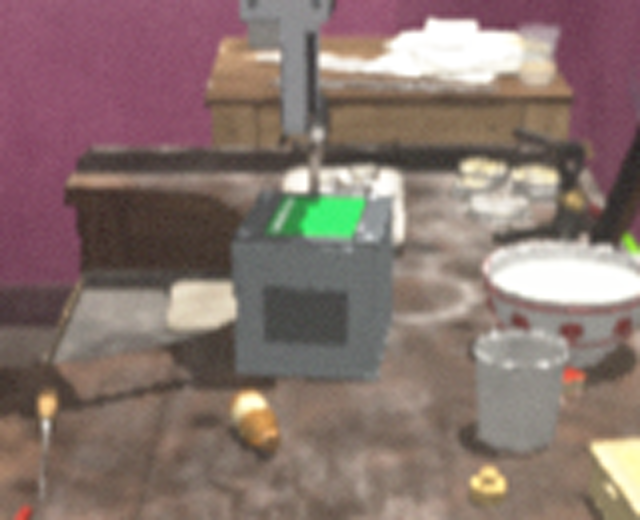

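Request:
{"name": "step_arm", "arguments": {
  "series": [
    [1,12.5,-186,-3,62.5],
    [1,12.5,-186,-3,62.5],
    [1,12.5,-186,-3,62.5],
    [1,12.5,-186,-3,62.5],
    [1,12.5,-186,-3,62.5],
    [1,12.5,-186,-3,62.5],
    [1,12.5,-186,50,62.5],
    [1,12.5,-186,110,62.5],
    [1,12.5,-186,150,62.5],
    [1,12.5,-186,175,62.5],
    [1,12.5,-186,193,62.5],
    [1,12.5,-186,193,62.5],
    [1,12.5,-186,193,62.5]
  ]
}}

```text
time: 14.8
tool_pos: [0.4886, 0.1434, 0.0058]
ee_rot: [3.139, 0.001, 1.915]
wrist_force: [0.1, 0.5, -0.4]
width: 0.0938
```

Request:
{"name": "step_arm", "arguments": {
  "series": [
    [-1,0,0,0,0],
    [-1,0,0,0,0],
    [-1,0,0,0,0],
    [-1,0,0,0,0],
    [-1,0,0,0,0],
    [-1,0,0,0,0],
    [-1,0,0,0,0],
    [-1,0,0,0,0],
    [-1,0,0,0,0],
    [-1,0,0,-50,0],
    [-1,0,0,-100,0],
    [-1,0,0,-160,0],
    [-1,0,0,-160,0],
    [-1,0,0,-160,0]
  ]
}}

```text
time: 16.55
tool_pos: [0.4871, 0.1431, 0.1639]
ee_rot: [-3.141, 0.0, 1.915]
wrist_force: [0.9, 0.8, -0.5]
width: 0.0284
```

Run:
```python
from h import *
p=cams.snapshot('side');q=cams.snapshot('top')
o=robot.get_obs();print(o['tool_pos'],o['ee_rot'],o['width'])
L=[]
for n,p in(('s4',p),('t4',q)):
    save(p,n);u,v=map(int,proj(p,o['tool_pos']))
    im=cv2.imread(f'pics/{n}.png')[v-40:v+40,u-40:u+40];L.append(cv2.resize(im,None,fx=5,fy=5,interpolation=cv2.INTER_CUBIC))
    for f in(models.pinpoint,models.find_in): print([(np.round(d['position'],3).tolist(),round(d['p'],2)) for d in f(p,'fallen_vial')])
cv2.imwrite('pics/z4.png',np.hstack(L))
```

```text
[0.48621497 0.14294153 0.16217097] [-3.13742440e+00 -6.32372299e-04  1.91457306e+00] 0.028202893449317146
[([0.541, 0.324, 0.0], 0.73), ([0.474, 0.16, 0.17], 0.48)]
[]
[]
[([0.496, 0.116, 0.182], 0.51)]
```

View pics/z4.png

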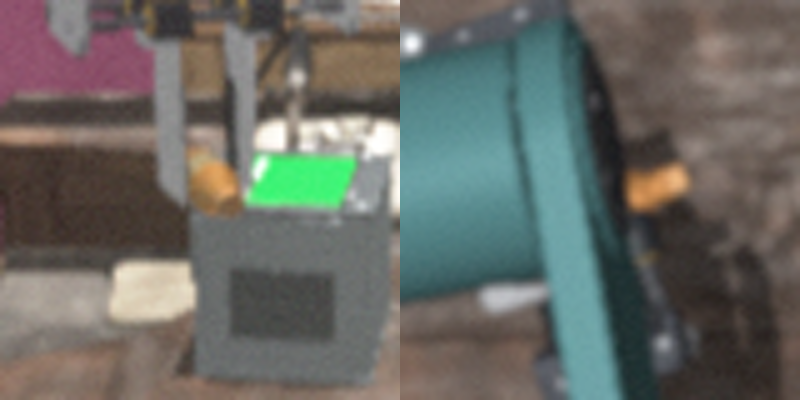

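```bash
cat > path.py <<'E'
from h import *
F=np.array([.4764,.3322]);a=np.radians(-7.8);ex=np.array([np.cos(a),np.sin(a)])
def P(d,h): return (*(F-d/1000*ex),.12-h/1000-.010,172.2)
W=[(36,-40),(34,-20)]+[(30*np.cos(t)+14.5*np.sin(t),30*np.sin(t)-14.5*np.cos(t)) for t in np.radians([0,15,30,45,60,75,90])]+[(13.5,32)]
E
python3 -c "
from path import *
rel(P(*W[0]));print(P(*W[0]))
rel(*[P(*w) for w in W],frm=P(*W[0]))"
```

```text
[198.2, 22.1, 12.8] -62.5
(np.float64(0.440733077743028), np.float64(0.33708576060763495), 0.15, 172.2)
[0.0, 0.0, 0.0] -0.0
[-2.0, 0.0, 20.0] -0.0
[-6.0, 0.0, 25.5] -0.0
[-3.3, 0.0, 33.8] -0.0
[-2.8, 0.0, 42.4] -0.0
[-4.5, -0.0, 51.0] -0.0
[-8.4, -0.0, 58.7] -0.0
[-14.2, -0.0, 65.2] -0.0
[-21.5, -0.0, 70.0] -0.0
[-22.5, -0.0, 72.0] -0.0
```

Request:
{"name": "step_arm", "arguments": {
  "series": [
    [-1,198.2,22,12.8,-62.5],
    [-1,198.2,22,12.8,-62.5],
    [-1,198.2,22,12.8,-62.5],
    [-1,198.2,22,12.8,-62.5],
    [-1,198.2,22,12.8,-62.5],
    [-1,198.2,22,12.8,-62.5],
    [-1,198.2,22,12.8,-62.5],
    [-1,198.2,22,12.8,-62.5],
    [-1,198.2,22,12.8,-62.5],
    [-1,198.2,22,12.8,-62.5]
  ]
}}

```text
time: 18.1
tool_pos: [0.4414, 0.3371, 0.1517]
ee_rot: [-3.142, 0.0, 3.005]
wrist_force: [1.0, 0.4, -0.5]
width: 0.0283
```

Request:
{"name": "step_arm", "arguments": {
  "series": [
    [-1,-2,0,10,0],
    [-1,-2,0,20,0],
    [-1,-4.7,0,30,0],
    [-1,-3.3,0,34,0],
    [-1,-2.8,0,38,0],
    [-1,-2.8,0,42.4,0],
    [-1,-2.8,0,42.4,0]
  ]
}}

```text
time: 18.98
tool_pos: [0.4443, 0.337, 0.1099]
ee_rot: [3.141, 0.001, 3.005]
wrist_force: [-1.5, -0.6, 4.5]
width: 0.0283
```

Run:
```python
from path import *
p=cams.snapshot('side');q=cams.snapshot('top')
o=robot.get_obs();print(o['tool_pos'],o['ee_rot'],o['width'],o['wrist_force'])
rel(*[P(*w) for w in W])
L=[]
for n,p in(('s5',p),('t5',q)):
    save(p,n);u,v=map(int,proj(p,o['tool_pos']))
    im=cv2.imread(f'pics/{n}.png')[v-40:v+40,u-40:u+40];L.append(cv2.resize(im,None,fx=5,fy=5,interpolation=cv2.INTER_CUBIC))
cv2.imwrite('pics/z5.png',np.hstack(L))
```

```text
[0.44432749 0.33703322 0.10989827] [3.14095104e+00 7.64815286e-04 3.00549780e+00] 0.028580800314136002 [-2.2146309   0.06507912  5.13555787]
[3.6, -0.4, -40.1] 0.0
[1.6, -0.4, -20.1] 0.0
[-2.4, -0.4, -14.6] 0.0
[0.3, -0.4, -6.3] 0.0
[0.8, -0.4, 2.3] 0.0
[-1.0, -0.4, 10.9] 0.0
[-4.9, -0.4, 18.6] 0.0
[-10.7, -0.4, 25.1] 0.0
[-17.9, -0.4, 29.9] 0.0
[-18.9, -0.4, 31.9] 0.0
```

View pics/z5.png

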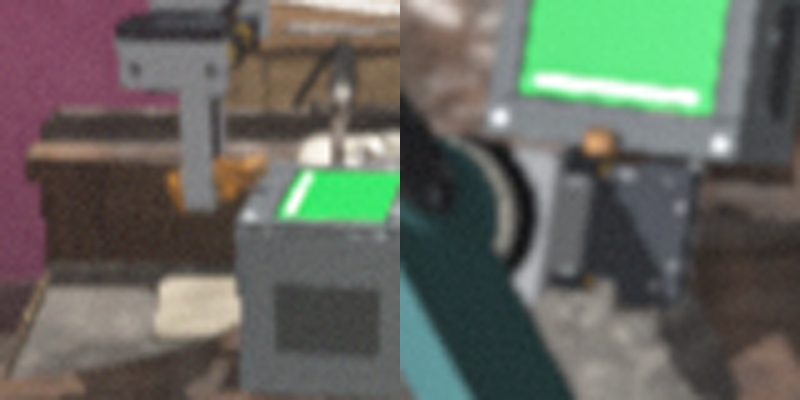

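Request:
{"name": "step_arm", "arguments": {
  "series": [
    [-1,-0.7,0,4.5,0],
    [-1,-1.7,0,8.6,0],
    [-1,-3.5,0,12.6,0],
    [-1,-5.6,0,16.3,0],
    [-1,-8.3,0,19.8,0],
    [-1,-11.4,0,22.8,0],
    [-1,-15,0,25.5,0],
    [-1,-18.7,0,27.6,0],
    [-1,-18.7,0,27.6,0],
    [-1,-18.7,0,27.6,0]
  ]
}}

```text
time: 20.32
tool_pos: [0.4584, 0.3354, 0.0818]
ee_rot: [-3.142, -0.009, 3.007]
wrist_force: [-12.7, 1.8, 9.1]
width: 0.0282
```

Run:
```python
from path import *
p=cams.snapshot('side');o=robot.get_obs();print(o['tool_pos'],o['ee_rot'],o['wrist_force'])
save(p,'s6');u,v=map(int,proj(p,o['tool_pos']))
im=cv2.imread('pics/s6.png')[v-35:v+25,u-40:u+40];cv2.imwrite('pics/z6.png',cv2.resize(im,None,fx=8,fy=8,interpolation=cv2.INTER_CUBIC))
```

```text
[0.45837131 0.33541439 0.08178074] [-3.14158739 -0.00866673  3.00700269] [-13.15812542   1.50919736   8.71789572]
```

View pics/z6.png

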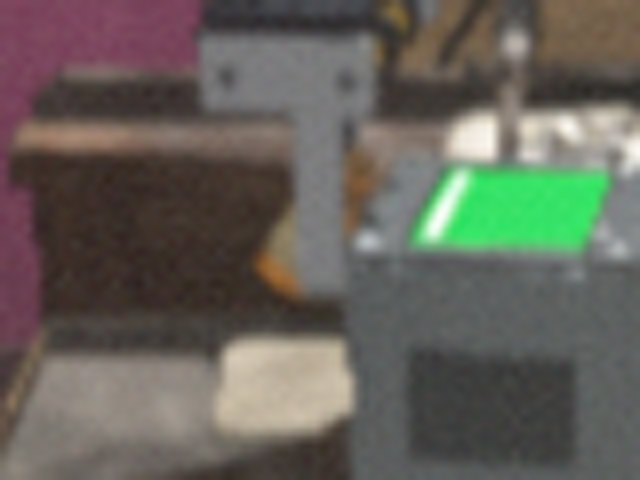

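Request:
{"name": "step_arm", "arguments": {
  "series": [
    [-1,0,0,3,0],
    [-1,-1.5,0,5,0],
    [-1,-3,0,5,0],
    [-1,-4.5,0,5,0],
    [-1,-4.5,0,5,0]
  ]
}}

```text
time: 21.0
tool_pos: [0.4618, 0.3353, 0.0782]
ee_rot: [3.141, -0.01, 3.007]
wrist_force: [-17.4, 0.8, 15.0]
width: 0.0286
```

Request:
{"name": "step_arm", "arguments": {
  "series": [
    [-1,-1.5,0,0,0],
    [-1,-3,0,0,0],
    [-1,-3,0,0,0],
    [-1,-3,0,0,0]
  ]
}}

```text
time: 21.5
tool_pos: [0.4631, 0.3353, 0.0774]
ee_rot: [3.141, -0.014, 3.008]
wrist_force: [-19.9, 2.2, 14.1]
width: 0.0283
```

Run:
```python
from path import *
p=cams.snapshot('side');o=robot.get_obs();print(o['tool_pos'],o['ee_rot'],o['wrist_force'])
save(p,'s7');u,v=map(int,proj(p,o['tool_pos']))
im=cv2.imread('pics/s7.png')[v-35:v+25,u-40:u+40];cv2.imwrite('pics/z7.png',cv2.resize(im,None,fx=8,fy=8,interpolation=cv2.INTER_CUBIC))
```

```text
[0.46305683 0.33525936 0.07734535] [ 3.1412635  -0.01402524  3.008076  ] [-20.99178244   3.01424458  13.18887981]
```

View pics/z7.png

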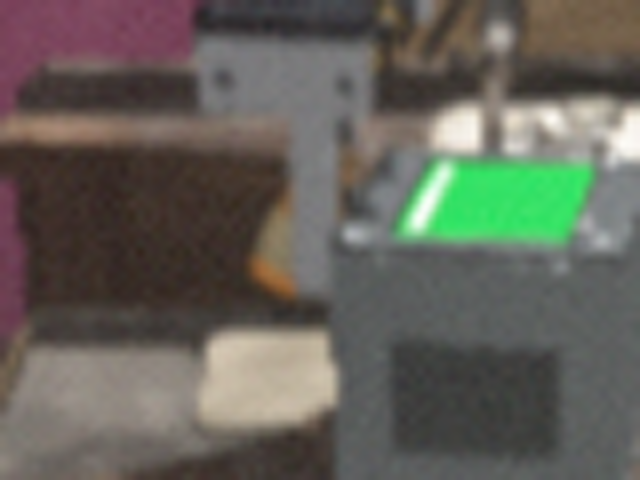

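Request:
{"name": "step_arm", "arguments": {
  "series": [
    [-1,10,0,0,0],
    [-1,30,0,-20,0],
    [-1,40,0,-60,0],
    [-1,40,0,-110,0],
    [-1,40,0,-110,0]
  ]
}}

```text
time: 22.18
tool_pos: [0.4329, 0.3399, 0.1912]
ee_rot: [3.136, 0.008, 3.005]
wrist_force: [0.2, 0.4, 0.1]
width: 0.0285
```

```bash
python3 -c "
from path import *
print(robot.get_obs()['width'],robot.get_obs()['tool_pos'])
rel((.515,-.315,.19,180),(.515,-.315,.10,180))"
```

```text
0.028478092435339154 [0.43285479 0.3398761  0.19116597]
[-170.4, -637.6, 1.2] -7.8
[-170.4, -637.6, 91.2] -7.8
```

Request:
{"name": "step_arm", "arguments": {
  "series": [
    [-1,-170,-638,1,-7.8],
    [-1,-170,-638,1,-7.8],
    [-1,-170,-638,1,-7.8],
    [-1,-170,-638,1,-7.8],
    [-1,-170,-638,1,-7.8],
    [-1,-170,-638,1,-7.8],
    [-1,-170,-638,1,-7.8],
    [-1,-170,-638,1,-7.8],
    [-1,-170,-638,1,-7.8],
    [-1,-170,-638,1,-7.8],
    [-1,-170,-638,1,-7.8],
    [-1,-170,-638,1,-7.8],
    [-1,-170,-638,1,-7.8],
    [-1,-170,-638,1,-7.8],
    [-1,-170,-638,80,-7.8],
    [-1,-170,-638,91,-7.8],
    [-1,-170,-638,91,-7.8]
  ]
}}

```text
time: 24.3
tool_pos: [0.5108, -0.314, 0.0928]
ee_rot: [3.138, -0.005, -3.14]
wrist_force: [0.2, -0.8, -0.9]
width: 0.0284
```

Run:
```python
from path import *
p=cams.snapshot('side');o=robot.get_obs();print(o['tool_pos'],o['ee_rot'],o['wrist_force'])
for n in('fallen_vial','vial_up'):print([(np.round(d['position'],3).tolist(),round(d['p'],2)) for d in models.pinpoint(p,n)])
save(p,'s8');u,v=map(int,proj(p,o['tool_pos']))
im=cv2.imread('pics/s8.png')[v-45:v+60,u-60:u+80];cv2.imwrite('pics/z8.png',cv2.resize(im,None,fx=5.7,fy=5.7,interpolation=cv2.INTER_CUBIC))
```

```text
[ 0.51213462 -0.31523643  0.09541755] [ 3.14083127e+00 -1.06497847e-03 -3.14022793e+00] [ 0.39998356 -0.34284444  0.01475237]
[([0.487, -0.316, 0.094], 0.65), ([0.658, -0.055, 0.003], 0.58)]
[([0.394, -0.318, -0.002], 0.96), ([0.556, -0.277, 0.007], 0.92), ([0.551, -0.374, 0.008], 0.76)]
```

View pics/z8.png

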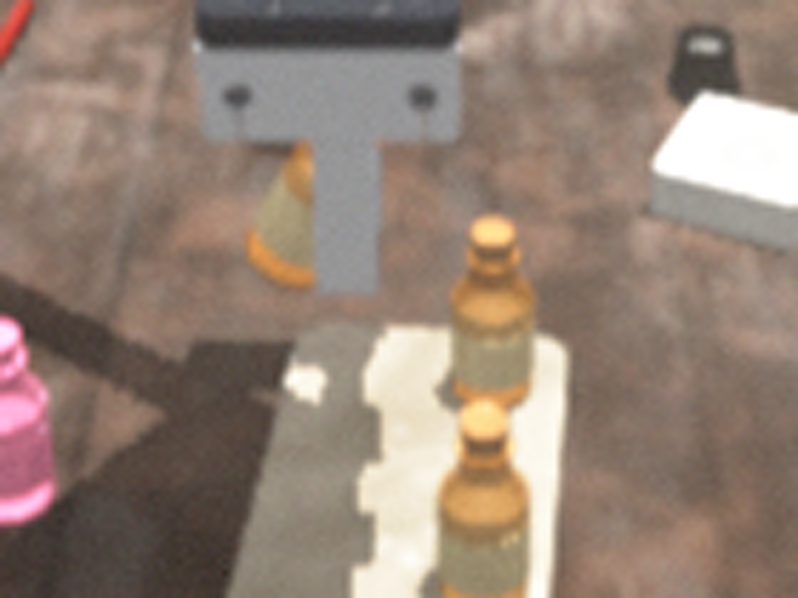

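```bash
cat > lean.py <<'E'
from h import *
def lean(p,o,verbose=True):
    tp=np.array(o['tool_pos']);u,v=proj(p,tp+[0,0,.0]);im=p['pixels'].astype(int)
    y=tp[1];pts=[]
    for z in np.arange(-.012,.05,.003):
        a=proj(p,[tp[0]-.055,y,tp[2]+z]);b=proj(p,[tp[0]-.004,y,tp[2]+z])
        n=60;uu=np.linspace(a[0],b[0],n);vv=np.linspace(a[1],b[1],n)
        q=cv2.remap(p['pixels'],uu[None].astype(np.float32),vv[None].astype(np.float32),cv2.INTER_LINEAR)[0].astype(int)
        s=q[:,0]-q[:,2]  # R-B
        if verbose: print('%5.0f'%(z*1000),' '.join('%d'%k for k in s[::3]),'|',' '.join('%d'%k for k in q[::3,0]))
E
python3 - <<'E'
from lean import *
p=cams.snapshot('side');lean(p,robot.get_obs())
E
```

```text
-12 37 41 43 42 40 38 40 38 41 38 39 38 36 36 37 41 39 30 21 19 | 140 143 150 151 144 146 149 155 152 155 153 146 141 140 141 149 147 143 145 146
   -9 38 39 40 41 36 37 37 39 39 33 32 33 38 52 65 79 68 40 5 2 | 144 138 145 144 137 141 147 153 151 149 142 137 136 142 152 170 159 148 147 146
   -6 36 38 35 36 36 33 36 36 32 30 32 43 67 91 110 124 114 69 10 -1 | 139 134 134 136 132 131 141 148 148 147 142 138 149 167 185 203 194 172 156 151
   -3 38 34 34 35 36 35 33 33 34 30 42 81 116 131 131 127 116 74 11 0 | 136 130 128 133 130 129 135 142 146 146 145 165 193 205 211 211 203 183 158 154
   -0 38 36 38 36 37 40 38 35 31 41 85 124 138 125 105 81 65 41 4 -2 | 137 130 131 132 138 139 142 148 150 152 175 205 217 209 195 180 172 165 155 154
    3 44 44 43 44 47 46 45 38 36 69 126 144 122 86 60 50 45 29 2 -1 | 148 146 145 146 151 151 157 157 157 172 210 221 211 190 165 155 159 157 151 153
    6 55 53 57 58 55 53 50 44 43 96 143 129 84 54 43 44 43 29 3 0 | 162 161 163 166 166 164 166 167 168 194 228 219 193 167 158 157 155 157 153 156
    9 53 55 61 61 58 57 54 49 48 97 135 90 57 48 44 44 4
[... 1292 characters left out ...]
 36 34 31 28 28 29 37 77 97 113 96 11 -2 | 156 154 146 145 145 151 156 148 138 133 132 132 129 134 165 182 205 212 160 152
   39 35 34 33 35 35 36 34 39 35 34 29 24 29 28 56 94 119 90 8 -6 | 154 147 146 144 143 148 154 156 142 126 117 111 110 107 133 169 202 199 158 148
   42 35 33 31 32 30 33 36 36 34 31 29 24 26 28 35 80 114 70 6 -1 | 149 144 143 143 139 142 147 149 138 118 104 99 97 93 103 146 183 173 154 153
   45 35 34 32 30 29 29 30 31 27 26 24 23 19 19 21 46 95 67 7 -3 | 144 143 144 141 135 137 142 148 131 112 101 98 95 93 94 121 174 173 153 152
   48 36 36 34 34 29 19 14 14 14 13 8 7 8 6 7 10 34 35 3 -1 | 142 147 149 147 141 141 148 151 143 130 128 125 125 123 122 124 151 170 155 155
```

Request:
{"name": "step_arm", "arguments": {
  "series": [
    [-1,-18,-7,0,0],
    [-1,-18,-7,40,0],
    [-1,-18,-7,66,0],
    [-1,-18,-7,72,0],
    [-1,-18,-7,72,0],
    [-1,-18,-7,72,0]
  ]
}}

```text
time: 25.25
tool_pos: [0.5315, -0.3244, 0.026]
ee_rot: [-3.139, 0.003, -3.142]
wrist_force: [0.2, 0.3, -1.0]
width: 0.0284
```

Request:
{"name": "step_arm", "arguments": {
  "series": [
    [-1,0,0,2,0],
    [-1,0,0,4,0],
    [-1,0,0,4,0]
  ]
}}

```text
time: 25.62
tool_pos: [0.5301, -0.3234, 0.0195]
ee_rot: [3.141, -0.0, 3.142]
wrist_force: [1.2, -0.2, -1.2]
width: 0.0288
```

Request:
{"name": "step_arm", "arguments": {
  "series": [
    [-1,0,0,2,0],
    [-1,0,0,3,0],
    [-1,0,0,3,0]
  ]
}}

```text
time: 26.0
tool_pos: [0.5302, -0.3234, 0.0165]
ee_rot: [3.141, -0.0, 3.142]
wrist_force: [0.5, 0.1, -0.0]
width: 0.0287
```

Request:
{"name": "step_arm", "arguments": {
  "series": [
    [-1,0,0,1.5,0],
    [-1,0,0,2,0],
    [-1,0,0,2,0]
  ]
}}

```text
time: 26.38
tool_pos: [0.5305, -0.3236, 0.0151]
ee_rot: [-3.141, 0.001, -3.142]
wrist_force: [-0.5, 0.1, 1.1]
width: 0.0285
```

Request:
{"name": "step_arm", "arguments": {
  "series": [
    [-1,0,0,1,0],
    [-1,0,0,1.5,0],
    [-1,0,0,1.5,0]
  ]
}}

```text
time: 26.75
tool_pos: [0.5307, -0.3237, 0.0148]
ee_rot: [-3.141, 0.001, -3.142]
wrist_force: [-1.6, 1.1, 6.2]
width: 0.0284
```

Request:
{"name": "step_arm", "arguments": {
  "series": [
    [-1,0,0,2,0],
    [-1,2,0,2.5,0],
    [-1,4,0,2.5,0],
    [-1,6,0,2.5,0],
    [-1,6,0,2.5,0]
  ]
}}

```text
time: 27.38
tool_pos: [0.5285, -0.3245, 0.0148]
ee_rot: [-3.138, 0.01, -3.141]
wrist_force: [3.1, 2.5, 8.2]
width: 0.0285
```

Run:
```python
from lean import *
p=cams.snapshot('side');o=robot.get_obs();print(o['tool_pos'],o['wrist_force']);lean(p,o)
print([(np.round(d['position'],3).tolist(),round(d['p'],2)) for d in models.pinpoint(p,'fallen_vial')])
```

```text
[ 0.52845774 -0.32449047  0.01475093] [3.82210878 1.57154959 9.00631281]
  -12 15 13 17 19 19 17 20 19 18 19 18 18 19 26 31 35 32 23 5 2 | 54 65 99 114 116 112 115 109 111 111 111 110 107 107 108 108 108 107 110 110
   -9 13 15 17 19 17 17 18 18 18 18 17 22 35 54 65 75 70 48 7 -1 | 55 62 94 115 115 116 114 111 114 113 114 112 111 120 130 132 132 121 113 114
   -6 12 12 18 19 18 19 18 17 18 18 22 40 68 89 99 101 97 73 13 -1 | 53 56 87 115 117 117 113 113 114 116 115 121 132 147 157 157 154 142 119 114
   -3 14 14 14 17 18 19 19 19 20 21 41 78 100 98 92 76 65 55 12 -1 | 55 57 71 107 118 116 116 113 120 116 124 145 159 159 154 142 143 135 119 110
   -0 15 14 15 17 18 19 19 18 19 33 70 105 99 74 56 42 41 31 4 -1 | 57 57 63 94 114 115 116 115 119 123 140 165 162 143 132 122 119 118 112 113
    3 17 14 14 15 16 18 19 18 20 51 94 103 75 47 36 33 34 23 4 -2 | 58 57 60 84 109 112 112 114 115 129 158 165 147 125 119 116 116 113 112 111
    6 15 14 16 20 19 21 17 17 22 59 101 79 48 38 36 37 33 26 2 -1 | 61 60 62 81 106 113 110 110 112 132 162 151 131 124 121 119 115 117 116 110
    9 16 12 15 1
[... 1288 characters left out ...]
5 2 0 2 5 6 5 5 0 -1 | 60 61 60 58 59 82 112 114 114 109 114 115 113 116 118 115 116 117 112 113
   39 10 13 14 14 13 4 -2 -2 0 0 1 -2 -2 0 -3 -1 -1 0 0 0 | 57 58 66 65 61 87 110 113 114 110 110 112 111 115 112 113 114 115 113 114
   42 14 18 19 20 13 6 -3 -2 -3 0 0 0 -2 -2 -2 -1 -2 -1 -1 -2 | 64 76 88 77 62 89 111 113 108 102 109 113 113 112 111 114 114 113 113 115
   45 20 23 23 18 13 6 -1 -1 -1 0 -2 0 -1 0 -1 -1 -2 -2 1 -1 | 84 99 101 87 66 93 112 111 97 82 90 110 113 114 114 114 114 112 116 113
   48 22 22 23 23 17 5 0 0 -2 -2 -1 -1 -1 -2 2 -3 -1 -2 -2 1 | 102 105 103 99 78 92 112 107 79 63 70 99 112 113 116 112 115 114 114 115
[([0.506, -0.327, 0.012], 0.56), ([0.69, 0.141, 0.0], 0.36)]
```

Request:
{"name": "step_arm", "arguments": {
  "series": [
    [-1,0,0,2,0],
    [-1,3,0,4,0],
    [-1,6,0,4,0],
    [-1,6,0,4,0]
  ]
}}

```text
time: 27.98
tool_pos: [0.5263, -0.3255, 0.0146]
ee_rot: [-3.135, 0.019, -3.141]
wrist_force: [6.9, 2.7, 16.6]
width: 0.0282
```

Request:
{"name": "step_arm", "arguments": {
  "series": [
    [-1,3,0,2,0],
    [-1,6,0,3,0],
    [-1,9,0,3,0],
    [-1,9,0,3,0]
  ]
}}

```text
time: 28.48
tool_pos: [0.5184, -0.3268, 0.0129]
ee_rot: [-3.132, 0.022, -3.141]
wrist_force: [8.1, 2.0, 18.9]
width: 0.0283
```

Run:
```python
from lean import *
p=cams.snapshot('side');o=robot.get_obs();print(o['tool_pos'],o['wrist_force'],o['ee_rot']);lean(p,o)
print([(np.round(d['position'],3).tolist(),round(d['p'],2)) for d in models.pinpoint(p,'fallen_vial')])
```

```text
[ 0.51833103 -0.32676517  0.01281666] [ 7.84313252  2.25527444 18.45380922] [-3.13181111  0.02135003 -3.14119226]
  -12 14 13 16 12 12 13 17 17 17 19 19 19 18 19 19 21 24 17 3 3 | 51 50 53 52 49 71 103 109 107 109 107 107 106 106 105 102 101 104 106 107
   -9 12 13 11 13 14 13 18 18 17 17 18 19 17 22 31 41 55 36 7 -1 | 54 50 53 52 50 61 101 112 111 112 110 108 105 106 107 110 117 115 112 109
   -6 14 12 11 11 10 12 17 18 20 19 19 18 25 46 69 82 90 61 11 -2 | 53 53 52 51 51 60 94 110 116 112 111 107 108 115 130 141 148 135 115 108
   -3 14 13 14 15 11 12 16 17 19 18 18 22 49 81 96 98 89 59 11 -3 | 55 54 53 51 52 57 84 112 117 114 112 107 121 141 156 156 152 139 116 106
   -0 14 14 16 12 14 14 12 18 19 17 20 39 80 102 94 76 57 33 4 -4 | 59 56 55 51 56 58 71 108 115 114 113 113 142 158 158 144 132 122 113 108
    3 12 16 13 11 16 14 11 18 18 21 28 61 97 90 64 44 35 21 2 -4 | 59 54 54 52 58 59 61 93 110 116 117 127 157 155 140 122 111 112 110 108
    6 13 14 15 13 15 14 14 14 16 18 36 80 93 67 39 33 32 21 3 0 | 59 59 57 59 59 56 57 82 107 112 121 142 156 139 121 116 115 111 109 109
    9
[... 1265 characters left out ...]
1 2 1 0 2 -1 1 -2 | 66 60 58 63 88 106 106 103 95 105 106 110 113 109 110 112 111 110 111 110
   39 13 14 13 8 4 -1 -2 -1 0 -2 -3 0 -2 -3 -1 -2 -1 -2 1 -3 | 61 60 59 61 92 108 111 108 98 106 110 111 110 109 110 111 111 110 112 109
   42 14 13 14 11 4 -1 0 -1 0 -1 -3 -2 -1 -2 -2 -2 1 -1 0 -1 | 63 62 60 63 92 110 112 106 98 105 109 110 108 109 110 109 111 110 109 111
   45 11 14 17 15 3 -1 -1 -1 0 0 -1 -2 -4 -1 -1 -2 0 0 -2 -2 | 63 67 72 77 97 107 109 92 84 91 106 110 107 110 109 111 110 113 108 112
   48 23 21 22 18 3 -1 -1 -1 0 -2 -1 0 0 1 0 -2 -1 -2 -3 -1 | 76 88 92 92 102 111 101 72 58 72 99 110 112 112 110 111 110 110 109 110
[([0.495, -0.33, 0.013], 0.56), ([0.555, -0.277, 0.008], 0.48)]
```

Request:
{"name": "step_arm", "arguments": {
  "series": [
    [-1,-9,0,-3,0],
    [-1,-15,0,-20,0],
    [-1,-21,-2,-20,0],
    [-1,-21,-2,-10,0],
    [-1,-21,-2,-3,0],
    [-1,-21,-2,4,0],
    [-1,-17,-2,5,0],
    [-1,-12,-2,5,0],
    [-1,-7,-2,5,0],
    [-1,-3,-2,5,0],
    [-1,0,-2,5,0],
    [-1,0,-2,5,0]
  ]
}}

```text
time: 30.08
tool_pos: [0.5224, -0.3293, 0.0098]
ee_rot: [-3.13, 0.031, -3.142]
wrist_force: [12.9, 2.4, 25.7]
width: 0.0282
```

```bash
cat > lean.py <<'E'
from h import *
def lean(p,o):
    tp=np.array(o['tool_pos']);E=[]
    for z in np.arange(.010,.0301,.002):
        X=np.linspace(-.055,-.008,95);uv=np.array([proj(p,[tp[0]+x,tp[1],tp[2]+z]) for x in X],np.float32)
        q=cv2.remap(p['pixels'],uv[None,:,0],uv[None,:,1],cv2.INTER_LINEAR)[0].astype(float)
        s=cv2.GaussianBlur((q[:,0]-q[:,2])[None],(9,1),2)[0]
        g=np.gradient(s);i=np.argmax(g>.45*g[20:].max()) if 0 else 20+np.argmax(g[20:70]);E.append((z,X[i]))
    E=np.array(E);k=np.polyfit(E[:,0],E[:,1],1);r=E[:,1]-np.polyval(k,E[:,0]);m=abs(r)<.004;k=np.polyfit(E[m,0],E[m,1],1)
    print('edges mm',(E[:,1]*1000).round(1).tolist(),'lean',np.degrees(np.arctan(k[0])).round(1))
def chk():
    p=cams.snapshot('side');o=robot.get_obs();print(o['time'],np.round(o['tool_pos'],4),np.round(o['wrist_force'],1),np.round(o['ee_rot'],3),o['width']);lean(p,o)
    print([(np.round(d['position'],3).tolist(),round(d['p'],2)) for d in models.pinpoint(p,'fallen_vial')])
E
python3 -c "
from lean import *
chk()"
```

```text
30.125 [ 0.5224 -0.3293  0.0098] [13.8  2.6 25.2] [-3.13   0.03  -3.142] 0.028444934155927703
edges mm [-28.5, -29.0, -29.5, -29.5, -29.0, -29.0, -27.0, -26.5, -25.5, -25.0, -23.5] lean 15.5
[([0.501, -0.334, 0.016], 0.51), ([0.659, -0.053, 0.002], 0.25)]
```

Request:
{"name": "step_arm", "arguments": {
  "series": [
    [-1,-5,0,-4,0],
    [-1,-10,0,-8,0],
    [-1,-12,0,-10,0],
    [-1,-12,0,-10,0]
  ]
}}

```text
time: 30.68
tool_pos: [0.5225, -0.3274, 0.0099]
ee_rot: [-3.138, 0.003, 3.141]
wrist_force: [0.7, -2.7, 7.0]
width: 0.029
```

```bash
cat > fit.py <<'E'
from h import *
from scipy.optimize import minimize
def prof(): # (s,r)
    return [(0,14.5),(40,14.5),(58,14.5)]
def hull(p,foot,th,L=42,R=.0145):
    ax=np.array([np.sin(th),0,np.cos(th)]);e1=np.array([np.cos(th),0,-np.sin(th)]);e2=np.array([0,1,0.])
    P=[proj(p,foot+ax*s+R*(np.cos(a)*e1+np.sin(a)*e2)) for s in(0,L/1000) for a in np.linspace(0,2*np.pi,24)]
    return cv2.convexHull(np.array(P,np.float32))
def fit(p,o,y=None):
    tp=np.array(o['tool_pos']);y=tp[1] if y is None else y
    k=4;u0,v0=(proj(p,tp)-[30,30]).astype(int);im=cv2.resize(p['pixels'][v0:v0+50,u0:u0+60],None,fx=k,fy=k,interpolation=cv2.INTER_LINEAR).astype(float)
    g=cv2.GaussianBlur(im[:,:,0]-im[:,:,2],(0,0),3)
    ul=(proj(p,tp+[-.011,-.02,0])[0]-u0)*k # left of finger only
    best=[]
    for th in np.radians(np.arange(-4,40,2)):
        for fx in np.arange(-.034,-.006,.002):
            for fz in np.arange(-.012,.010,.002):
                h=(hull(p,tp*[1,0,1]+[fx,y,fz],th)[:,0]-[u0,v0]+.5)*k
                # edge score: inside minus outside R-B near the border, left of the finger
                c=h.mean(0);n=h-np.roll(h,1,0);m=[]
                for a,b in zip(h,np.roll(h,-1,0)):
                    d=b-a;l=np.hypot(*d)
                    if l<1: continue
                    nn=np.array([d[1],-d[0]])/l
                    if nn@(a-c)<0: nn=-nn
                    for t in np.arange(.5,l,4):
                        q=a+d*t/l
                        if q[0]<ul:
                            i=q-4*nn;e=q+4*nn
                            if 0<=min(*i,*e) and max(i[0],e[0])<g.shape[1] and max(i[1],e[1])<g.shape[0]: m.append(g[int(i[1]),int(i[0])]-g[int(e[1]),int(e[0])])
                if len(m)>12: best.append((np.mean(m),np.degrees(th),fx,fz))
    best.sort(reverse=True)
    for b in best[:5]: print(np.round(b,3))
E
python3 -c "
from lean import *
from fit import fit
chk();p=cams.snapshot('side');fit(p,robot.get_obs())"
```

```text
30.725 [ 0.5225 -0.3274  0.0099] [ 0.4 -2.7  7. ] [-3.138e+00  3.000e-03  3.141e+00] 0.028491795557061095
edges mm [-28.5, -29.0, -29.0, -29.0, -29.0, -28.0, -27.0, -26.0, -24.0, -24.5, -23.5] lean 16.7
[([0.498, -0.329, 0.014], 0.7)]
[ 3.0896e+01  3.8000e+01 -1.8000e-02  8.0000e-03]
[ 3.0706e+01  3.4000e+01 -1.8000e-02  8.0000e-03]
[ 3.0494e+01  3.6000e+01 -1.8000e-02  8.0000e-03]
[ 2.9773e+01  3.0000e+01 -1.6000e-02  8.0000e-03]
[ 2.9757e+01  2.8000e+01 -1.6000e-02  8.0000e-03]
```

Run:
```python
from fit import *
p=cams.snapshot('side');o=robot.get_obs();tp=np.array(o['tool_pos'])
u,v=map(int,proj(p,tp));k=12
im=cv2.cvtColor(p['pixels'],cv2.COLOR_RGB2BGR)[v-30:v+18,u-30:u+30];im=cv2.resize(im,None,fx=k,fy=k,interpolation=cv2.INTER_CUBIC)
P=lambda X:tuple(int(a) for a in ((proj(p,X)-[u-30,v-30]+.5)*k))
# reference axis lines from foot (fx,0) at leans
for th,c in((10,(255,0,0)),(20,(0,255,0)),(30,(0,0,255))):
    a=np.radians(th);b=tp+[-.031,0,.010]
    cv2.line(im,P(b),P(b+.045*np.array([np.sin(a),0,np.cos(a)])),c,1)
cv2.imwrite('pics/z9.png',im);print(im.shape)
```

```text
(576, 720, 3)
```

View pics/z9.png

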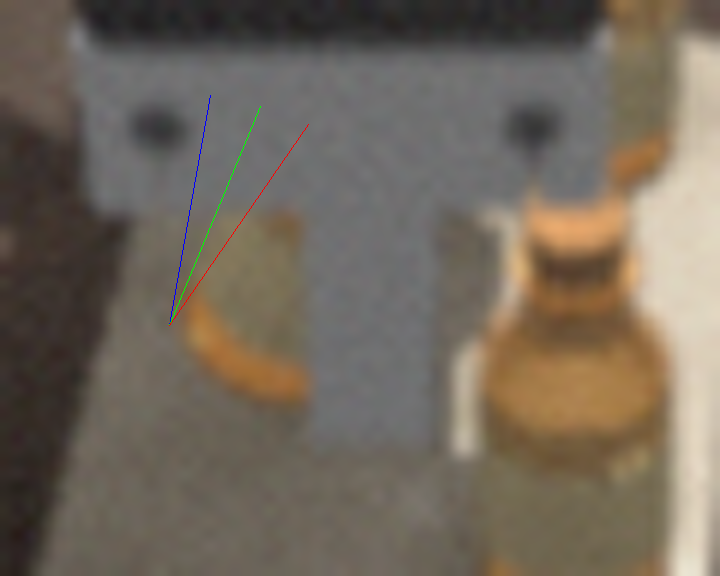

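Request:
{"name": "step_arm", "arguments": {
  "series": [
    [-1,0,0,-2,0],
    [-1,0,0,-2,0],
    [-0.36,0,0,-2,0],
    [-0.3,0,0,-2,0],
    [-0.3,0,0,-2,0],
    [-0.3,0,0,-2,0],
    [-0.3,0,0,-2,0],
    [-0.3,0,0,-2,0],
    [-0.3,0,0,-2,0]
  ]
}}

```text
time: 32.0
tool_pos: [0.5212, -0.3256, 0.0106]
ee_rot: [-3.141, -0.0, 3.142]
wrist_force: [0.4, 0.2, -0.8]
width: 0.0329
```

```bash
python3 -c "
from lean import *
chk();p=cams.snapshot('side')
for n in ['vial_up','fallen_vial']:
  for f in (models.pinpoint,models.find_in): print(n,[(np.round(d['position'],3).tolist(),round(d['p'],2)) for d in f(p,n)])
"
```

```text
32.05 [ 0.5212 -0.3256  0.0106] [ 0.6 -0.2  0.4] [-3.141 -0.     3.141] 0.0327272679535302
edges mm [-34.0, -33.5, -34.0, -33.0, -32.0, -32.0, -33.0, -32.5, -32.5, -33.0, -33.0] lean 3.0
[([0.497, -0.328, 0.008], 0.76)]
vial_up [([0.392, -0.317, -0.002], 0.92), ([0.556, -0.276, 0.009], 0.7), ([0.55, -0.372, 0.006], 0.62), ([0.66, -0.055, 0.002], 0.49)]
vial_up [([0.55, -0.38, 0.044], 0.67), ([0.4, -0.329, 0.032], 0.67), ([0.561, -0.285, 0.046], 0.44)]
fallen_vial [([0.499, -0.329, 0.007], 0.59)]
fallen_vial [([0.497, -0.339, 0.03], 0.47)]
```

Request:
{"name": "step_arm", "arguments": {
  "series": [
    [-0.15,0,0,0,0],
    [-0.15,0,0,0,0],
    [-0.15,0,0,-10,0],
    [-0.15,0,0,-25,0],
    [-0.15,0,0,-50,0],
    [-0.15,0,0,-100,0],
    [-0.15,0,0,-150,0],
    [-0.15,0,0,-200,0],
    [-0.15,150,150,-200,0],
    [-0.15,150,150,-200,0],
    [-0.15,150,150,-200,0],
    [-0.15,150,150,-200,0],
    [-0.15,150,150,-200,0]
  ]
}}

```text
time: 33.98
tool_pos: [0.3709, -0.1748, 0.2127]
ee_rot: [-3.139, 0.004, -3.141]
wrist_force: [-0.1, -0.3, 0.1]
width: 0.0397
```

Run:
```python
from h import *
o=robot.get_obs();print(o['time'],o['tool_pos'],o['wrist_force'])
for c in('side','top'):
  p=cams.snapshot(c);save(p,c+'F')
  for n in ['vial_up','fallen_vial','broken_vial','slab','flap_mid','loupe','brass_weight','beaker','steel_block']:
    print(c,n,[(np.round(d['position'],3).tolist(),round(d['p'],2)) for d in models.pinpoint(p,n)])
# tilt: column extents of the three vials in side view along vertical vs model: compare R-B rows
s=cams.snapshot('side')
for X in([.502,-.328],[.556,-.276],[.55,-.372]):
  E=[]
  for z in np.arange(.018,.045,.003):
    d=np.linspace(-.026,.026,105);uv=np.array([proj(s,[X[0]+k,X[1],z]) for k in d],np.float32)
    q=cv2.remap(s['pixels'],uv[None,:,0],uv[None,:,1],cv2.INTER_LINEAR)[0].astype(float);r=q[:,0]-q[:,2]
    E.append((z,d[np.argmax(np.gradient(cv2.GaussianBlur(r[None],(0,0),3)[0])[:52])],d[52+np.argmin(np.gradient(cv2.GaussianBlur(r[None],(0,0),3)[0])[52:])]))
  E=np.array(E);print(X,(E[:,1]*1000).round().tolist(),(E[:,2]*1000).round().tolist())
```

```text
33.975 [ 0.37093195 -0.17484964  0.21267211] [-0.07621355 -0.25605697  0.0902477 ]
side vial_up [([0.554, -0.37, 0.006], 0.81), ([0.556, -0.276, 0.008], 0.72), ([0.391, -0.314, -0.003], 0.59), ([0.536, 0.327, 0.123], 0.17)]
side fallen_vial [([0.498, -0.326, 0.007], 0.83)]
side broken_vial []
side slab []
side flap_mid [([0.538, 0.324, 0.122], 0.92), ([0.551, -0.372, 0.008], 0.48)]
side loupe [([0.66, -0.056, 0.003], 0.61), ([0.498, -0.33, 0.01], 0.49)]
side brass_weight [([0.662, 0.045, -0.003], 0.54)]
side beaker [([0.496, -0.327, 0.012], 0.66), ([0.687, 0.138, 0.003], 0.64)]
side steel_block [([0.667, -0.14, -0.004], 0.87)]
top vial_up [([0.555, -0.277, 0.012], 0.57), ([0.551, -0.368, 0.008], 0.51), ([0.396, -0.318, 0.002], 0.39)]
top fallen_vial [([0.499, -0.326, 0.009], 0.55)]
top broken_vial []
top slab [([0.53, -0.312, 0.004], 0.8)]
top flap_mid [([0.534, 0.328, 0.119], 0.62)]
top loupe [([0.657, -0.056, 0.003], 0.41)]
top brass_weight [([0.555, -0.276, 0.013], 0.54), ([0.66, 0.044, -0.004], 0.44)]
top beaker [([0.692, 0.138, -0.003], 0.9), ([0.662, -0.138, 0.0], 0.34)]
top steel_block [([0.663, -0.142, 0.003], 0.76)]
[0.502, -0.328] [-13.0, -15.0, -20.0, -18.0, -17.0, -15.0, -11.0, -12.0, -12.0] [16.0, 17.0, 18.0, 18.0, 18.0, 10.0, 10.0, 15.0, 16.0]
[0.556, -0.276] [-11.0, -11.0, -14.0, -13.0, -10.0, -1.0, -6.0, -10.0, -11.0] [18.0, 20.0, 20.0, 20.0, 20.0, 13.0, 16.0, 17.0, 17.0]
[0.55, -0.372] [-10.0, -16.0, -15.0, -14.0, -13.0, -5.0, -8.0, -8.0, -6.0] [19.0, 20.0, 20.0, 20.0, 20.0, 15.0, 17.0, 18.0, 17.0]
```

```bash
python3 -c "
from bench import robot
print(robot.close_job())"
```

```text
the job is handed in; nothing more can be done
None
```

I handed the job in at about 34 s of the 67 s allowed. As far as my checks show, both vials are where they should be, but no verdict was reported.

- **Broken vial:** I pushed it through the flap and let it go inside the bin. A picture afterwards showed the flap shut. Neither camera finds the stump on the bench any more, but I could not see inside the bin to confirm where it lies.
- **Sound vial:** I gripped it near its foot and turned it most of the way up against the bin's front edge, during which it slid in the pads and still leaned by about 25°. Pressing and dragging its foot on the slab cut that to about 15°. I then opened the fingers with the foot on the slab and it stood up by itself.
- **Placement of the sound vial:** Both cameras put its foot at about (0.499, -0.326, 0.008). That is roughly 30 mm in front of the slab's centre, against a limit of 40 mm, and in front of the two standing vials.
- **Uprightness:** An edge check before I withdrew gave a lean of 3°. The last edge check was too noisy to give an angle, but its edges looked like those of the two standing vials.
- **Other things:** The standing vials, the loupe, brass weight, beaker and steel block were all found within about 5 mm of where they started, which is within measuring error. The gripper was well clear of everything.

My automatic fit of the vial's lean in the gripper (28 to 38°) disagreed with the picture (about 15°), and I trusted the picture. In the last check the networks also gave a few wrong matches, such as "beaker" for the sound vial.

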